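Finish dealing the staples into the desk trays

TASK

Someone began dealing the red boxes of staples into the three desk trays and stopped after two: one is in the green tray, one in the blue. Carry on dealing one box at a time, tray by tray in the order green, blue, yellow and round again (so the next box goes to yellow), until all six boxes are dealt and every tray holds two, each box lying flat in a compartment of its own. Set the boxes down rather than dropping them, and leave the two boxes already dealt and everything else on the desk where they are.

Things in the scene. Friction and masses are not known exactly. Their poses are not given: they have to be found in the camera images.
- tray_green: green plastic tray, fixed to the desk, 160 (x) x 108 (y) x 16 mm high, walls 4 mm, floor 3 mm thick. A 12 mm high, 4 mm thick rib across its middle splits it into two compartments, each 74 mm (tray x) by 100 mm (tray y) inside, one behind the other along the tray's x. Origin: centre of its underside, on the desk; x points away from the robot, along the tray's length; a small sloping label holder is at its near (-x) end, 9 mm beyond the wall
- tray_green_near (a point): centre of the near compartment of the green tray, 13 mm above its floor (16 mm above the desk): where the centre of a box lying there comes; axes as the tray's; 39 mm from the tray's origin along its x
- tray_green_far (a point): centre of the far compartment of the green tray, 13 mm above its floor (16 mm above the desk): where the centre of a box lying there comes; axes as the tray's; 39 mm from the tray's origin along its x. Sockets, plugs and wall trunking stand out over the back of the desk, from x = 0.64 m on, 70 to 290 mm up: keep gripper and wrist clear of them
- tray_blue: blue plastic tray, fixed to the desk, 160 (x) x 108 (y) x 16 mm high, walls 4 mm, floor 3 mm thick. A 12 mm high, 4 mm thick rib across its middle splits it into two compartments, each 74 mm (tray x) by 100 mm (tray y) inside, one behind the other along the tray's x. Origin: centre of its underside, on the desk; x points away from the robot, along the tray's length; a small sloping label holder is at its near (-x) end, 9 mm beyond the wall
- tray_blue_near (a point): centre of the near compartment of the blue tray, 13 mm above its floor (16 mm above the desk): where the centre of a box lying there comes; axes as the tray's; 39 mm from the tray's origin along its x
- tray_blue_far (a point): centre of the far compartment of the blue tray, 13 mm above its floor (16 mm above the desk): where the centre of a box lying there comes; axes as the tray's; 39 mm from the tray's origin along its x. Sockets, plugs and wall trunking stand out over the back of the desk, from x = 0.64 m on, 70 to 290 mm up: keep gripper and wrist clear of them
- tray_yellow: yellow plastic tray, fixed to the desk, 160 (x) x 108 (y) x 16 mm high, walls 4 mm, floor 3 mm thick. A 12 mm high, 4 mm thick rib across its middle splits it into two compartments, each 74 mm (tray x) by 100 mm (tray y) inside, one behind the other along the tray's x. Origin: centre of its underside, on the desk; x points away from the robot, along the tray's length; a small sloping label holder is at its near (-x) end, 9 mm beyond the wall
- tray_yellow_near (a point): centre of the near compartment of the yellow tray, 13 mm above its floor (16 mm above the desk): where the centre of a box lying there comes; axes as the tray's; 39 mm from the tray's origin along its x
- tray_yellow_far (a point): centre of the far compartment of the yellow tray, 13 mm above its floor (16 mm above the desk): where the centre of a box lying there comes; axes as the tray's; 39 mm from the tray's origin along its x. Sockets, plugs and wall trunking stand out over the back of the desk, from x = 0.64 m on, 70 to 290 mm up: keep gripper and wrist clear of them
- box1_centre (a point): small closed red carton of staples, 62 (its x) x 48 (its y) x 26 mm high, 0.08 to 0.17 kg, rigid; point at its centre, 13 mm above its underside; z up. A half turn makes no difference. Grip it across the 48 mm. Starts flat on the desk to the right of the trays, any yaw; still to be dealt; any of the four may go to any tray.
- box2_centre (a point): small closed red carton of staples, 62 (its x) x 48 (its y) x 26 mm high, 0.08 to 0.17 kg, rigid; point at its centre, 13 mm above its underside; z up. A half turn makes no difference. Grip it across the 48 mm. Starts flat on the desk to the right of the trays, any yaw; still to be dealt; any of the four may go to any tray.
- box3_centre (a point): small closed red carton of staples, 62 (its x) x 48 (its y) x 26 mm high, 0.08 to 0.17 kg, rigid; point at its centre, 13 mm above its underside; z up. A half turn makes no difference. Grip it across the 48 mm. Starts flat on the desk to the right of the trays, any yaw; still to be dealt; any of the four may go to any tray.
- box4_centre (a point): small closed red carton of staples, 62 (its x) x 48 (its y) x 26 mm high, 0.08 to 0.17 kg, rigid; point at its centre, 13 mm above its underside; z up. A half turn makes no difference. Grip it across the 48 mm. Starts flat on the desk to the right of the trays, any yaw; still to be dealt; any of the four may go to any tray.
- dealt_green_centre (a point): small closed red carton of staples, 62 (its x) x 48 (its y) x 26 mm high, 0.08 to 0.17 kg, rigid; point at its centre, 13 mm above its underside; z up. A half turn makes no difference. Grip it across the 48 mm. Starts already dealt, in the near compartment of the green tray; it stays there.
- dealt_blue_centre (a point): small closed red carton of staples, 62 (its x) x 48 (its y) x 26 mm high, 0.08 to 0.17 kg, rigid; point at its centre, 13 mm above its underside; z up. A half turn makes no difference. Grip it across the 48 mm. Starts already dealt, in the near compartment of the blue tray; it stays there.
- marker_centre (a point): blue and white marker, 136 mm long (its y), 17 mm thick, lying loose on the desk behind the trays; its centre. Leave alone
- notes_centre (a point): yellow pad of sticky notes, 76 x 50 x 14 mm, loose on the desk behind the trays; its centre. Leave alone
- tape_centre (a point): roll of black tape, 58 mm across, 19 mm high, loose on the desk behind the trays; its centre. Leave alone
Things that resemble listed ones, but are neither listed nor needed, are in the scene too. There is more than one size of the tray_yellow; the one meant has the size given above.

How it is judged:
By the outcome, as a careful person would: the job done as asked, in the order asked, and still so for the second after the job is handed in, with the robot touching nothing.
It also fails if it takes over 72 s, if anything falls off the work surface, if the arm or the gripper's body presses on something with over 40 N, if the wrist force passes 120 N, or if a joint passes its speed limit or range.

ROBOT

A 7-joint arm with a two-finger parallel gripper is mounted at the origin on a cart in front of the work surface, level with it; the furniture and walls round the work are solid. World frame = base frame: x ahead of the robot, y to its left, z up, the work surface at z = 0. Lengths are in m, angles in rad, forces in N, time in s.
With the tool pointing down it reaches from about 0.35 to 0.9 m from the base axis. Payload 8.1 kg.
Tool frame: the origin (TCP) lies at the very end of the fingers, on their centre line; the grasp point (between the pads) lies 19 mm behind it; z points along the fingers, y is the line along which they close (so a half turn about z gives the same grasp; the last joint's range is limited). The gripper opens to 92 mm and grips with 3 to 60 N. Pads are 19 mm wide; open, the fingers measure 130 mm over their backs; the gripper's body (75 mm by 190 mm) begins 47 mm behind the grasp point.
Start: joints at [-0.103, 0.434, 0.025, 1.573, -0.012, 1.134, -0.075], TCP at [0.625, -0, 0.204] pointing down, gripper open.
Joint ranges: [-2.62, 2.62], [-0.44, 2.09], [-1.27, 1.32], [0.08, 2.57], [-1.32, 4.46], [0.12, 2], [-2.74, 2.74]. Speed limits (rad/s): [2.22, 2.22, 3.01, 3.01, 3.14, 3.14, 3.14].

INTERFACE

Orientations are given as a rotation vector (axis times angle).
In Python, from cell import arm gives the robot as it stands.
- The arm moves only by the tool drive_tool, never from a script. Its argument "targets" is a list of rows, each a list of 7 numbers: the turn, a rotation vector about the world's x, y, z in units of 5 degrees (1.0 is 5 degrees), then the shift along the world's x, y, z in units of 40 mm (1.0 is 40 mm), then the opening, from 0 (shut) to 1 (fully open). In form: [[wx, wy, wz, dx, dy, dz, fingers], ...]. A call has 1 to 5 rows; each row is the pose to reach, as a shift and turn from the pose commanded when the call began; what a row does not reach only later rows make up. A row lasts 1/10 s, in which the tool goes at most 50 mm and 8.59 degrees, less where a joint would pass 70% of its speed; a pose out of reach is approached as far as the arm can. A call with a gripper value outside its range is refused whole. The fingers move at their own pace and stop on an object; "force" is the grip in N (left out, the last holds). Time passes only in rows, so rows that repeat a pose let the fingers close. It gives the time, the measured TCP pose, the force, the opening and the grip force at its end, in the units of the state.
- arm.observe(): the state, without advancing time (a new reading comes with each control period).
- arm.get_image(name): name is "scene" or "side" or "wrist"; returns a dict with "pixels" (400x640x3 uint8, red, green, blue), "intrinsics" (3x3 intrinsics, pixels), "k1" (the pictures are not rectified: a ray, as slopes to the right and down, at radius r is drawn at 1 + k1 r^2 times it, then the intrinsics apply), "rvec" (rotation vector, rad) and "tvec" (3), from world to camera coordinates, as OpenCV has them; the wrist camera has in their place "mount" (4x4, takes a point from camera to tool coordinates, whose origin is the TCP and whose axes are the flange's). Camera axes: x right, y down, z forward; pixel columns grow to the right and rows downward; lengths in m; the calibration is good to about 2 mm. A picture is of the moment at which its call begins: read the wrist's pose just before it. There is no depth.
- arm.sign_off(): hands the job in; it is judged then, once.
The state is a dict: "clock": time; "joints": joint angles; "dq": joint speeds; "joint_efforts": joint torques, N m; "position": TCP position; "ee_rot": TCP orientation; "force": force on the tool from outside, world axes, zero at the start; "ft_torque": the same for the moment, N m; "width": opening from 0.0 (shut) to 1.0 (fully open); "gripper_force": force on a finger pad.
Only numpy, scipy, OpenCV 4.12 (cv2) and the standard library are available. Lean on these libraries where they do the work, as an engineer would, in place of code of your own. Each camera call takes 0.05 s, during which the arm holds its last target. There are 200 camera calls.

## Working session

There is one attempt and no reset: what is moved stays moved. The work goes in short steps, Python scripts to look and compute and a tool call to move; the robot and the scene stay as the last step left them, time stands still between calls to the robot, and variables do not carry over. Pictures are saved under pics/ and viewed, at most 10 in all, crops included, and the job is handed in when it is done.

Besides the shell and the picture viewer there is one more tool, called after ">>>" as name(argument=value, ...), one argument or row to a line, values as JSON. drive_tool: Moves the arm, as the interface text tells. Its arguments: {"type":"object","properties":{"targets":{"type":"array"},"force":{"type":"number"}},"required":["targets"]}

```bash
mkdir -p pics
cat > h.py <<'E'
import numpy as np, cv2, pickle
from cell import arm
def grab(n,f):
    s=arm.observe(); im=arm.get_image(n); pickle.dump((s,im),open(f'{f}.pkl','wb'))
    cv2.imwrite(f'pics/{f}.png',im['pixels'][:,:,::-1]); return s,im
def load(f): return pickle.load(open(f'{f}.pkl','rb'))
def cam(f):
    s,im=load(f)
    if 'mount' in im:
        T=np.eye(4);T[:3,:3]=cv2.Rodrigues(np.array(s['ee_rot'],float))[0];T[:3,3]=s['position']
        C=T@np.array(im['mount']); R=C[:3,:3]; t=C[:3,3]
    else:
        Rw=cv2.Rodrigues(np.array(im['rvec'],float))[0]; R=Rw.T; t=-R@np.array(im['tvec']).ravel()
    return R,t,np.array(im['intrinsics']),im['k1']
def w(f,u,v,z):
    R,t,K,k1=cam(f); d=np.array([(u-K[0,2])/K[0,0],(v-K[1,2])/K[1,1]]); x=d.copy()
    for _ in range(20): x=d/(1+k1*(x@x))
    r=R@np.array([x[0],x[1],1]); p=t+r*(z-t[2])/r[2]; return p
def proj(f,p):
    R,t,K,k1=cam(f); c=R.T@(np.array(p)-t); x=c[:2]/c[2]; x=x*(1+k1*(x@x)); return x*[K[0,0],K[1,1]]+[K[0,2],K[1,2]]
E
python3 - <<'E'
from h import *
for n in('scene','side','wrist'):
    s,im=grab(n,n+'0'); print(n,cam(n+'0')[1],im['k1'])
print(s)
a=[cv2.imread(f'pics/{n}0.png') for n in('scene','side')]
cv2.imwrite('pics/a.png',cv2.resize(a[0],(800,500)))
E
```

```text
scene [-0.42736053  0.86426109  1.06194416] -0.12408224537316144
side [ 0.12690441 -0.85225852  0.61689909] 0.007751052974018485
wrist [0.62586246 0.07416075 0.38467137] -0.0426211964380804
{'clock': 0.1, 'joints': array([-0.1026124 ,  0.43515181,  0.02499436,  1.57399246, -0.01159855,
        1.13400429, -0.07508552]), 'dq': array([-9.32224716e-04, -2.87018931e-03, -4.73316209e-05, -3.55028529e-03,
       -1.07074141e-03, -4.59020255e-04,  1.11092819e-03]), 'joint_efforts': array([ 2.76666542e-03, -6.69124532e+01,  9.87763703e-01, -3.15145969e+01,
       -6.05509384e-02,  3.73947364e-02,  1.19628339e-04]), 'position': array([ 6.24514950e-01, -6.06125088e-05,  2.03629923e-01]), 'ee_rot': array([-2.22087565e+00, -2.22074103e+00,  1.71284046e-03]), 'force': array([-0.75430047,  0.68364207,  0.62715938]), 'ft_torque': array([-0.01581709, -0.02773259,  0.00725828]), 'gripper_force': 0.0, 'width': 1.0012399088267447}
```

View pics/a.png

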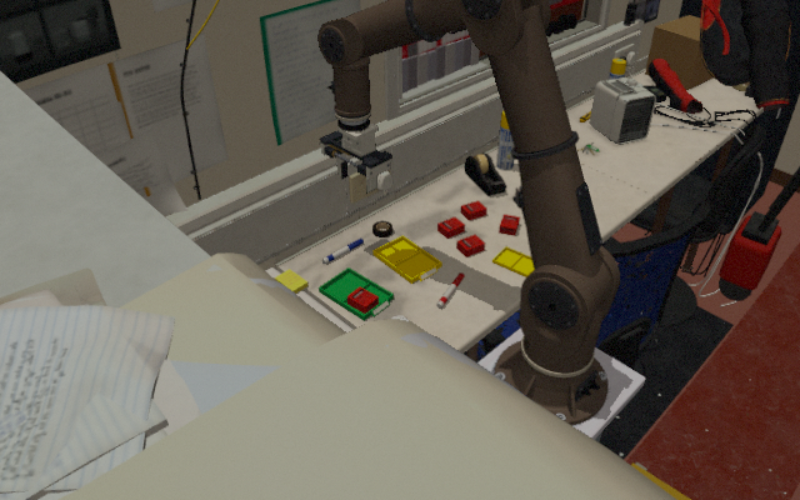

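View pics/side0.png

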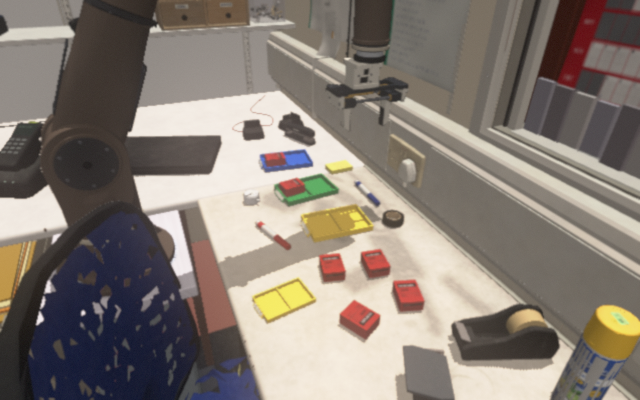

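The side view shows blue (286,160), green (306,189), two yellow trays (337,222) and (284,299), and four loose boxes at (332,267), (375,263), (408,294) and (360,319). I'll enlarge both halves.

Run:
```python
from h import *
a=cv2.imread('pics/side0.png')
cv2.imwrite('pics/c1.png',cv2.resize(a[205:340,240:440],(800,540),interpolation=cv2.INTER_CUBIC))
cv2.imwrite('pics/c2.png',cv2.resize(a[140:240,240:400],(800,500),interpolation=cv2.INTER_CUBIC))
```

```text
(no output)
```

View pics/c1.png

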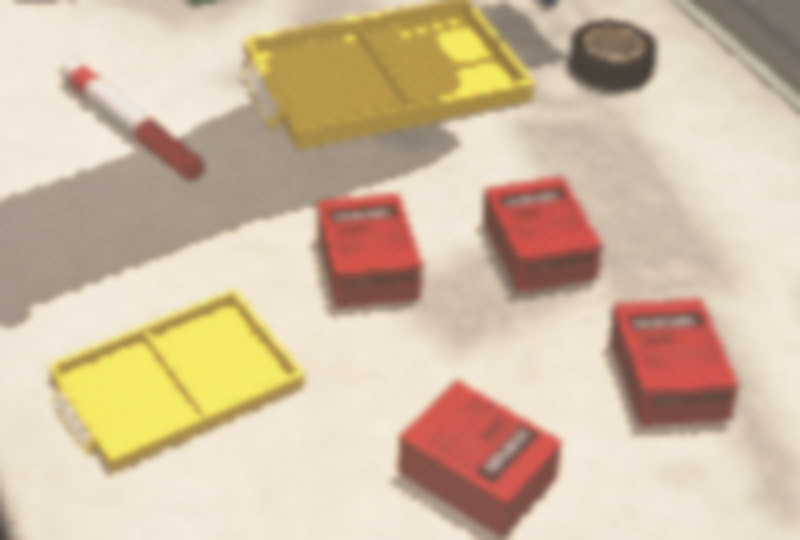

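View pics/c2.png

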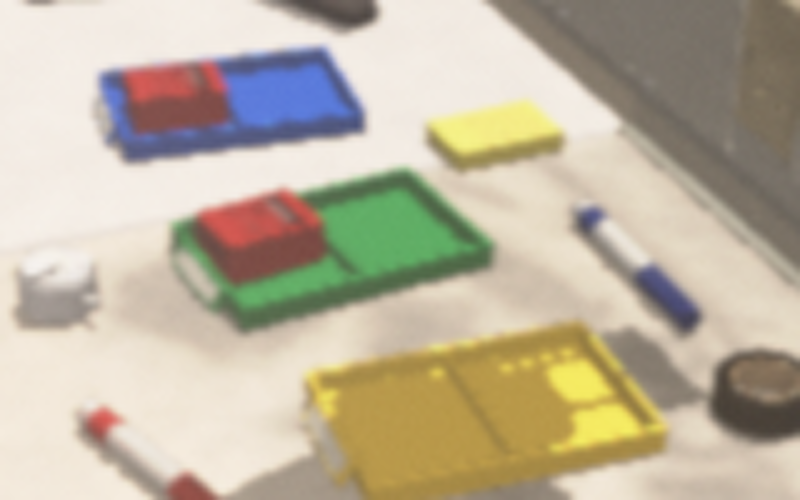

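```bash
cat > rect.py <<'E'
from h import *
def rect(name,f,pts,s,o,z):
    P=np.array([w(f,o[0]+u/s,o[1]+v/s,z)[:2] for u,v in pts]); c=P.mean(0)
    e=np.roll(P,-1,0)-P; L=np.linalg.norm(e,axis=1)
    l=(e[0]-e[2]) ; l2=(e[1]-e[3]); 
    ya=lambda e:np.degrees(np.arctan2(e[1],e[0]))
    print(name,'c',c.round(4),'L mm',(L*1000).round(),'yaw e0 %.1f  e1 %.1f'%(ya(l),ya(l2)))
E
python3 - <<'E'
from rect import *
o=(240,205)
for n,p,z in [('yA',[(246,38),(465,3),(535,88),(300,137)],.016),('yB',[(52,372),(236,294),(302,372),(108,462)],.016),
('b1',[(318,202),(400,196),(420,268),(334,282)],.026),('b2',[(486,188),(564,180),(600,246),(520,264)],.026),
('b3',[(614,303),(703,300),(736,382),(640,395)],.026),('b4',[(457,382),(560,445),(503,500),(400,440)],.026)]: rect(n,'side0',p,4,o,z)
o=(240,140)
for n,p in [('blue',[(100,73),(328,48),(364,122),(122,150)]),('green',[(174,240),(407,170),(492,240),(240,318)])]: rect(n,'side0',p,5,o,.016)
R,t,K,k=cam('wrist0');print(R.round(2))
E
```

```text
yA c [ 0.5157 -0.0828] L mm [153. 104. 156. 111.] yaw e0 -5.1  e1 -93.7
yB c [ 0.3028 -0.2848] L mm [106.  66. 108.  67.] yaw e0 9.4  e1 -81.8
b1 c [ 0.4293 -0.2386] L mm [46. 60. 47. 66.] yaw e0 -12.7  e1 -105.9
b2 c [ 0.5243 -0.2625] L mm [46. 57. 47. 65.] yaw e0 -9.2  e1 -101.7
b3 c [ 0.5364 -0.3717] L mm [47. 58. 49. 64.] yaw e0 -16.2  e1 -109.9
b4 c [ 0.4165 -0.3903] L mm [60. 44. 57. 47.] yaw e0 -62.7  e1 -153.8
blue c [0.5132 0.3006] L mm [158. 114. 156. 113.] yaw e0 -7.9  e1 -99.8
green c [0.5055 0.1026] L mm [161.  98. 165.  94.] yaw e0 8.9  e1 -84.5
[[ 1.    0.   -0.  ]
 [-0.   -0.96 -0.27]
 [-0.    0.27 -0.96]]
```

View pics/wrist0.png

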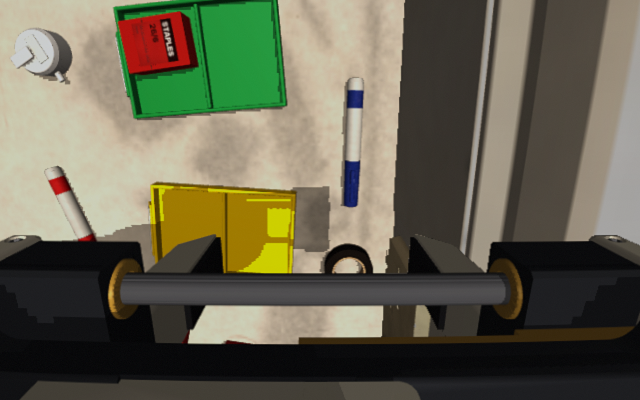

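>>> drive_tool(
  targets=[
    [0,0,0,-1.8,-4.6,1,1],
    [0,0,0,-1.8,-4.6,1,1],
    [0,0,0,-1.8,-4.6,1,1],
    [0,0,0,-1.8,-4.6,1,1],
    [0,0,0,-1.8,-4.6,1,1],
  ],
)

```text
clock: 0.65
position: [0.5501, -0.1928, 0.2459]
ee_rot: [2.231, 2.207, -0.004]
force: [0.4, 0.4, -0.3]
width: 1.002
gripper_force: 0.0
```

>>> drive_tool(
  targets=[
    [0,0,0,-1.8,-4.6,1,1],
    [0,0,0,-1.8,-4.6,1,1],
    [0,0,0,-1.8,-4.6,1,1],
    [0,0,0,-1.8,-4.6,1,1],
    [0,0,0,-1.8,-4.6,1,1],
  ],
)

```text
clock: 1.15
position: [0.4767, -0.3761, 0.2855]
ee_rot: [2.231, 2.207, -0.006]
force: [-0.7, -0.6, -0.3]
width: 0.999
gripper_force: 0.0
```

Run:
```python
from h import *
s,_=grab('wrist','w1'); print(s['position'],s['ee_rot'],s['joints'])
a=cv2.imread('pics/w1.png'); cv2.imwrite('pics/w1b.png',cv2.resize(a,(800,500),interpolation=cv2.INTER_CUBIC))
```

```text
[ 0.4766808  -0.37611475  0.28553937] [ 2.23129146  2.20709231 -0.0063457 ] [ 0.45675902  0.35009192  0.17025291  1.5066019  -0.05584739  1.2875992
  0.62144836]
```

View pics/w1b.png

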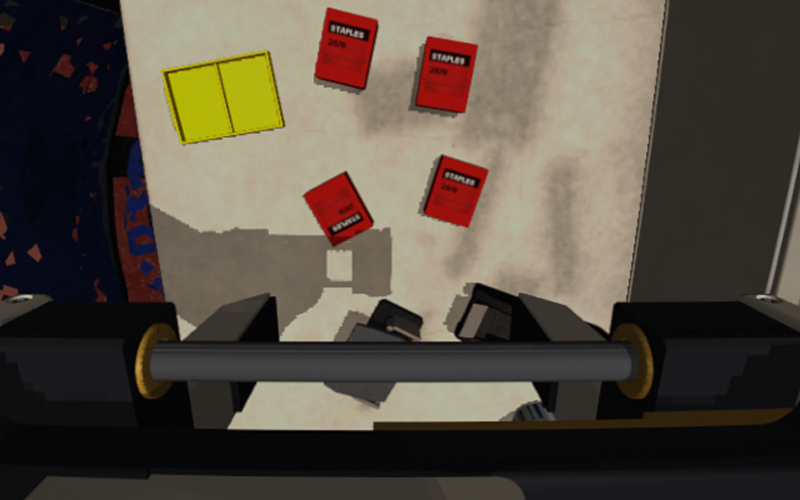

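The four boxes are clearly visible in the wrist view at (347,48), (447,73), (457,190) and (339,208) (×1.25). I'll get the corners by segmentation of the bright top faces, plus the trays from the first wrist view.

```bash
cat > seg.py <<'E'
from h import *
def boxes(f,z=.026,show=True,vmin=130,maxarea=1e9):
    s,im=load(f); p=im['pixels'].astype(int); r,g,b=p[...,0],p[...,1],p[...,2]
    m=((r>vmin)&(g<90)&(b<90)).astype(np.uint8); m=cv2.morphologyEx(m,cv2.MORPH_CLOSE,np.ones((9,9)))
    cs,_=cv2.findContours(m,cv2.RETR_EXTERNAL,cv2.CHAIN_APPROX_NONE)
    for c in cs:
        if cv2.contourArea(c)<500: continue
        P=np.array([w(f,u,v,z)[:2] for u,v in cv2.convexHull(c)[:,0]])*1000
        (cx,cy),(a,bb),ang=cv2.minAreaRect(P.astype(np.float32))
        if a>bb: ang+=90   # ang: direction of short side
        ang=(ang+90)%180-90
        print('px',c[:,0].mean(0).round(),'c %.1f %.1f'%(cx,cy),'size %.0f %.0f'%(a,bb),'short-side yaw %.1f'%ang)
E
python3 - <<'E'
from rect import *; from seg import boxes
print(np.unique(load('w1')[1]['pixels'][...,0][:200,240:400],return_counts=True)[1].shape)
boxes('w1'); boxes('wrist0')
rect('b1','w1',[(329,8),(378,17),(363,90),(316,80)],1.25,(0,0),.026)
rect('b4','w1',[(304,194),(351,172),(373,219),(329,245)],1.25,(0,0),.026)
for q in [(152,184),(296,191),(117,7),(135,117),(285,105)]: print(w('wrist0',*q,.016).round(4))
E
```

```text
(168,)
px [270. 167.] c 419.8 -384.1 size 47 61 short-side yaw 26.8
px [365. 153.] c 540.5 -366.5 size 62 47 short-side yaw -17.6
px [357.  59.] c 528.6 -254.4 size 61 48 short-side yaw -9.8
px [276.  38.] c 433.5 -229.7 size 61 47 short-side yaw -14.3
px [154.  42.] c 470.1 131.0 size 62 48 short-side yaw -83.0
b1 c [ 0.4348 -0.2314] L mm [45. 66. 45. 64.] yaw e0 -11.4  e1 -103.7
b4 c [ 0.4218 -0.3816] L mm [53. 52. 54. 58.] yaw e0 27.1  e1 -66.9
[ 0.4473 -0.0111  0.016 ]
[ 0.6046 -0.019   0.016 ]
[0.4327 0.1657 0.016 ]
[0.4379 0.0605 0.016 ]
[0.5946 0.0715 0.016 ]
```

Run:
```python
from h import *; from seg import boxes
print('scene');boxes('scene0',vmin=100)
print('side');boxes('side0',vmin=140)
for f in('scene0','side0'):
  for p in [(.6245,0,.2036),(.6245+.055,0,.2036),(.6245-.055,0,.2036)]: print(f,proj(f,p).round(1))
a=cv2.imread('pics/side0.png')[80:140,320:420]; b=cv2.imread('pics/scene0.png')[100:180,240:340]
cv2.imwrite('pics/f.png',np.vstack([cv2.resize(a,(500,300)),cv2.resize(b,(375,300)).repeat(1,0) if 0 else cv2.copyMakeBorder(cv2.resize(b,(375,300)),0,0,0,125,cv2.BORDER_CONSTANT)]))
```

```text
scene
px [372. 182.] c 497.7 -267.5 size 135 269 short-side yaw 37.2
px [599. 199.] c -131.0 -770.9 size 826 216 short-side yaw -0.7
px [562.  20.] c 897.4 -2672.4 size 366 1027 short-side yaw 21.7
side
px [359. 316.] c 415.9 -392.1 size 45 58 short-side yaw 27.4
scene0 [285.5 153. ]
scene0 [274.3 146.6]
scene0 [297.2 159.8]
side0 [363.7 134.5]
side0 [382.3 131.4]
side0 [344.5 137.8]
```

View pics/f.png

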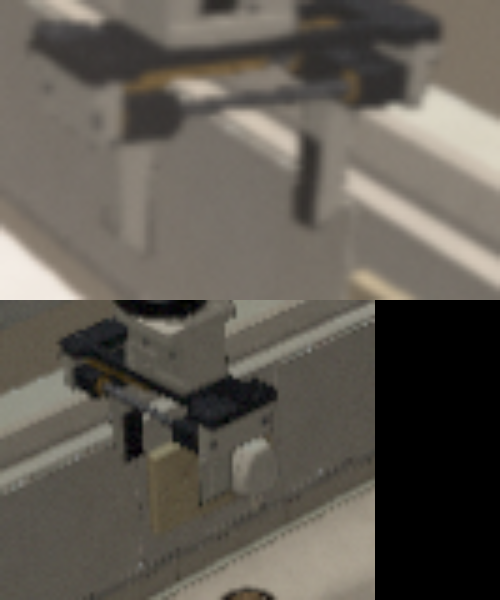

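```bash
cat > fit.py <<'E'
from h import *
from scipy.optimize import minimize
import warnings; warnings.filterwarnings('ignore')
def mask(f,col,win):
    hsv=cv2.cvtColor(load(f)[1]['pixels'],cv2.COLOR_RGB2HSV).astype(int); h,s,v=hsv[...,0],hsv[...,1],hsv[...,2]
    ok={'y':(h>18)&(h<36)&(s>130),'g':(h>50)&(h<88)&(s>110),'b':(h>100)&(h<125)&(s>110),'r':((h<8)|(h>172))&(s>130)}[col]&(v>40)
    m=np.zeros(ok.shape,np.uint8); u0,v0,u1,v1=win; m[v0:v1,u0:u1]=ok[v0:v1,u0:u1]
    m=cv2.morphologyEx(m,cv2.MORPH_OPEN,np.ones((3,3)))
    n,l,st,_=cv2.connectedComponentsWithStats(m); k=1+st[1:,4].argmax(); 
    pts=np.argwhere(l==k)[:,::-1]; return cv2.convexHull(pts.astype(np.float32)),m
def fit(f,col,win,dim,x0,z0=0.):
    H,_=mask(f,col,win); S=8
    def draw(h):
        c=np.zeros((win[3]-win[1])*S*(win[2]-win[0])*S,np.uint8).reshape((win[3]-win[1])*S,-1)
        cv2.fillConvexPoly(c,((h.reshape(-1,2)-win[:2]+.5)*S).astype(np.int32),1); return c
    # hull of pixel centres: grow by half a pixel
    A=cv2.dilate(draw(H),np.ones((S,S),np.uint8))
    def model(q):
        c,s=np.cos(q[2]),np.sin(q[2]); P=[]
        for a in(-.5,.5):
            for b in(-.5,.5):
                for z in(z0,z0+dim[2]): P.append(proj(f,[q[0]+c*a*dim[0]-s*b*dim[1],q[1]+s*a*dim[0]+c*b*dim[1],z]))
        return cv2.convexHull(np.array(P,np.float32))
    def cost(q):
        B=draw(model(q)); return 1-(A&B).sum()/(A|B).sum()
    x0=np.array(x0,float); best=None
    for _ in range(2):
        sim=x0+np.vstack([np.zeros(3),np.diag([.01,.01,.1])])
        r=minimize(cost,x0,method='Nelder-Mead',options=dict(initial_simplex=sim,maxiter=90,xatol=1e-4,fatol=1e-4)); x0=r.x
    print(f,col,'c',(x0[:2]*1000).round(1),'yaw deg %.1f'%np.degrees(x0[2]),'1-IoU %.3f'%r.fun); return x0
E
cat > t.py <<'E'
from fit import *
D=(.16,.108,.016);B=(.062,.048,.026)
fit('side0','y',(290,190,385,250),D,(.52,-.075,-.05))
fit('scene0','y',(285,175,365,235),D,(.52,-.075,-.05))
for n,win,x in [('1',(308,245,350,285),(.431,-.235,1.35)),('2',(353,240,395,285),(.526,-.258,1.4)),('3',(385,270,430,320),(.538,-.369,1.27)),('4',(332,295,385,345),(.418,-.387,2.05))]: fit('side0','r',win,B,x)
for n,win,x in [('1',(245,0,310,85),(.431,-.235,1.35)),('2',(320,20,390,105),(.526,-.258,1.4)),('3',(325,110,400,195),(.538,-.369,1.27)),('4',(235,130,305,205),(.418,-.387,2.05))]: fit('w1','r',win,B,x)
fit('side0','b',(250,140,325,180),D,(.513,.3,-.14))
fit('side0','g',(265,165,350,210),D,(.51,.11,.07))
E
time python3 t.py
```

```text
side0 y c [518.7 -73.7] yaw deg -4.9 1-IoU 0.070
scene0 y c [518.2 -71.7] yaw deg -3.3 1-IoU 0.043
side0 r c [ 438.5 -214.9] yaw deg 70.7 1-IoU 0.386
side0 r c [ 533.8 -242.9] yaw deg 71.0 1-IoU 0.412
side0 r c [ 547.7 -355.8] yaw deg 64.7 1-IoU 0.387
side0 r c [ 428.4 -373.2] yaw deg 118.2 1-IoU 0.336
w1 r c [ 433.4 -229.9] yaw deg 76.1 1-IoU 0.011
w1 r c [ 528.8 -254.5] yaw deg 80.4 1-IoU 0.018
w1 r c [ 540.7 -367.1] yaw deg 72.3 1-IoU 0.018
w1 r c [ 419.9 -384.9] yaw deg 116.8 1-IoU 0.020
side0 b c [542.8 331.8] yaw deg -17.8 1-IoU 0.675
side0 g c [538.4 149. ] yaw deg -26.2 1-IoU 0.798
real	0m4.164s
user	0m3.836s
sys	0m0.852s
```

>>> drive_tool(
  targets=[
    [0,0,-1.5,-1.1,3.6,-2,0.75],
    [0,0,-2.7,-1.1,3.6,-3.5,0.75],
    [0,0,-2.7,-1.1,3.6,-4.2,0.75],
    [0,0,-2.7,-1.1,3.6,-4.2,0.75],
    [0,0,-2.7,-1.1,3.6,-4.2,0.75],
  ],
)

```text
clock: 1.7
position: [0.4351, -0.2195, 0.1135]
ee_rot: [-2.461, -1.947, 0.002]
force: [0.2, -0.2, 0.8]
width: 0.75
gripper_force: 0.0
```

>>> drive_tool(
  targets=[
    [0,0,0,0,0,0,0.75],
    [0,0,0,0,0,0,0.75],
    [0,0,0,0,0,0,0.75],
  ],
)

```text
clock: 2.0
position: [0.4386, -0.2251, 0.1178]
ee_rot: [2.466, 1.943, 0.002]
force: [-0.3, -0.5, 0.5]
width: 0.752
gripper_force: 0.0
```

```bash
cat >> h.py <<'E'
def st():
    s=arm.observe(); R=cv2.Rodrigues(np.array(s['ee_rot'],float))[0]
    print('t %.2f'%s['clock'],'p',(np.array(s['position'])*1000).round(1),'toolx yaw %.1f tooly yaw %.1f'%tuple(np.degrees(np.arctan2(R[1,i],R[0,i])) for i in(0,1)),'tilt',R[:,2].round(3),'F',np.round(s['force'],1),'w %.2f gf %.1f'%(s['width'],s['gripper_force']),'q',np.round(s['joints'],2)); return s
E
python3 - <<'E'
from fit import *
st(); s,_=grab('side','s2'); grab('scene','sc2')
p=np.array(s['position']); print([proj(f,p).round(1) for f in('s2','sc2')])
u,v=proj('s2',p).astype(int); a=cv2.imread('pics/s2.png')[v-60:v+20,u-50:u+50]; cv2.imwrite('pics/g.png',cv2.resize(a,None,fx=6,fy=6))
E
```

```text
t 2.00 p [ 438.6 -225.1  117.8] toolx yaw 76.5 tooly yaw -13.5 tilt [ 0.003 -0.001 -1.   ] F [-0.3 -0.5  0.5] w 0.75 gf 0.0 q [ 0.26  0.32  0.13  2.01 -0.06  0.82  0.19]
[array([334.5, 225.3]), array([375.4, 170.8])]
```

View pics/g.png

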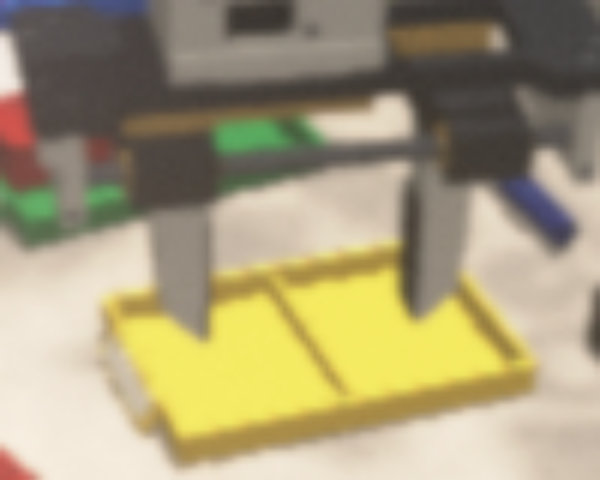

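>>> drive_tool(
  targets=[
    [0,0,-0.1,-0.13,-0.12,-1,0.75],
    [0,0,-0.1,-0.13,-0.12,-2,0.75],
    [0,0,-0.1,-0.13,-0.12,-2.7,0.75],
    [0,0,-0.1,-0.13,-0.12,-2.7,0.75],
    [0,0,-0.1,-0.13,-0.12,-2.7,0.75],
  ],
)

```text
clock: 2.6
position: [0.4323, -0.2295, 0.0091]
ee_rot: [2.476, 1.933, 0.0]
force: [-0.6, 0.1, 0.5]
width: 0.751
gripper_force: 0.0
```

Run:
```python
from fit import *
s=st(); grab('side','s3');p=np.array(s['position'])
u,v=proj('s3',p).astype(int); a=cv2.imread('pics/s3.png')[v-40:v+30,u-50:u+50]; cv2.imwrite('pics/g3.png',cv2.resize(a,None,fx=7,fy=7,interpolation=cv2.INTER_CUBIC)); print(proj('s3',p)-[u-50,v-40])
```

```text
t 2.60 p [ 432.3 -229.5    9.1] toolx yaw 76.0 tooly yaw -14.0 tilt [ 0. -0. -1.] F [-0.6  0.1  0.5] w 0.75 gf 0.0 q [ 0.3   0.49  0.1   2.11 -0.09  0.55  0.23]
[50.2822328  40.92977468]
```

View pics/g3.png

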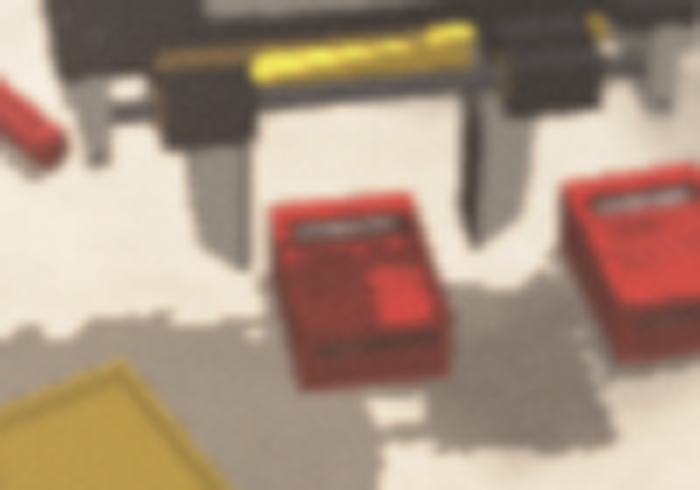

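>>> drive_tool(
  targets=[
    [0,0,0,0,0,0,0.45],
    [0,0,0,0,0,0,0.45],
    [0,0,0,0,0,0,0.45],
    [0,0,0,0,0,0,0.45],
  ],
  force=6,
)

```text
clock: 3.05
position: [0.4321, -0.2289, 0.0089]
ee_rot: [2.475, 1.934, 0.001]
force: [-0.3, -0.2, 0.3]
width: 0.471
gripper_force: 0.0
```

>>> drive_tool(
  targets=[
    [0,0,0,0,0,0,0.75],
    [0,0,0,0,0,0,0.75],
    [0,0,0,0,0,-0.15,0.75],
    [0,0,0,0,0,-0.15,0.75],
  ],
)

```text
clock: 3.45
position: [0.4313, -0.2286, 0.0016]
ee_rot: [-2.475, -1.934, 0.001]
force: [0.1, 0.5, 0.4]
width: 0.733
gripper_force: 0.0
```

>>> drive_tool(
  targets=[
    [0,0,0,0,0,-0.1,0.75],
    [0,0,0,0,0,-0.1,0.75],
  ],
)

```text
clock: 3.65
position: [0.4315, -0.2287, -0.0022]
ee_rot: [-2.475, -1.934, 0.001]
force: [-0.5, 0.6, -0.0]
width: 0.751
gripper_force: 0.0
```

>>> drive_tool(
  targets=[
    [0,0,0,0,0,-0.1,0.75],
    [0,0,0,0,0,-0.1,0.75],
  ],
)

```text
clock: 3.85
position: [0.4316, -0.2287, -0.0061]
ee_rot: [-2.475, -1.934, 0.0]
force: [-0.4, 0.6, -0.3]
width: 0.753
gripper_force: 0.0
```

>>> drive_tool(
  targets=[
    [0,0,0,0,0,-0.1,0.75],
    [0,0,0,0,0,-0.1,0.75],
  ],
)

```text
clock: 4.05
position: [0.4316, -0.2287, -0.01]
ee_rot: [-2.475, -1.934, 0.0]
force: [-0.1, 0.5, -0.8]
width: 0.749
gripper_force: 0.0
```

>>> drive_tool(
  targets=[
    [0,0,0,0,0,0,0.45],
    [0,0,0,0,0,0,0.45],
    [0,0,0,0,0,0,0.45],
    [0,0,0,0,0,0,0.45],
  ],
  force=6,
)

```text
clock: 4.45
position: [0.432, -0.2289, -0.0095]
ee_rot: [2.475, 1.934, 0.0]
force: [0.3, 0.1, 0.6]
width: 0.523
gripper_force: 6.0
```

>>> drive_tool(
  targets=[
    [0,0,0,0,0,0,0.45],
    [0,0,0,0,0,1,0.45],
    [0,0,0,0.5,0.2,2,0.45],
    [0,0,0,1.2,0.6,3,0.45],
    [0,0,0,1.9,1,4,0.45],
  ],
  force=25,
)

```text
clock: 4.95
position: [0.5063, -0.1894, 0.1499]
ee_rot: [-2.477, -1.932, 0.001]
force: [1.8, 0.5, -2.2]
width: 0.522
gripper_force: 25.0
```

>>> drive_tool(
  targets=[
    [0,0,0.6,0,0,1,0.45],
    [0,0,2.6,0,0,1,0.45],
    [0,0,2.6,0,0,1,0.45],
    [0,0,2.6,0,0,1,0.45],
  ],
)

```text
clock: 5.35
position: [0.5053, -0.1896, 0.1873]
ee_rot: [-2.243, -2.198, 0.001]
force: [-0.6, -0.2, -1.7]
width: 0.52
gripper_force: 25.0
```

Run:
```python
from fit import *
st(); grab('wrist','w2')
H,m=mask('w2','y',(0,0,640,400)); print(H.reshape(-1,2).min(0),H.reshape(-1,2).max(0))
x,y,w_,h=cv2.boundingRect(H); fit('w2','y',(max(x-10,0),max(y-10,0),min(x+w_+10,640),y+h+10),(.16,.108,.016),(.521,-.071,-.06))
hsv=load('w2')[1]['pixels']; a=cv2.imread('pics/w2.png'); cv2.imwrite('pics/w2b.png',a)
```

```text
t 5.35 p [ 505.3 -189.6  187.3] toolx yaw 88.8 tooly yaw -1.2 tilt [-0.002  0.001 -1.   ] F [-0.6 -0.2 -1.7] w 0.52 gf 25.0 q [ 0.18  0.31  0.1   1.81 -0.04  1.02  0.28]
[237.   0.] [417. 115.]
w2 y c [520.7 -71. ] yaw deg -3.8 1-IoU 0.031
```

View pics/w2b.png

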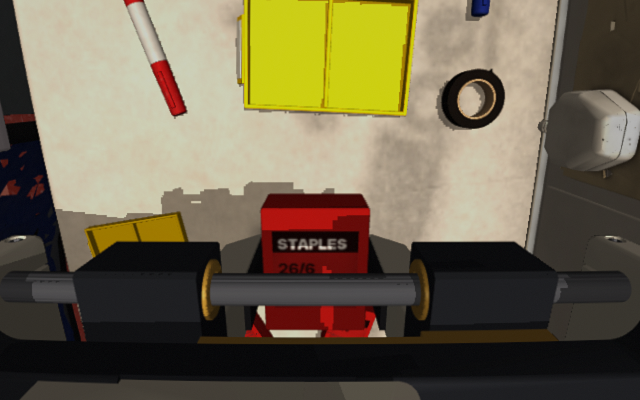

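The box is held squarely (at 315,265), and the yellow tray fits at (520.7, −71). Taking it to the far compartment.

>>> drive_tool(
  targets=[
    [0,0,1.7,0,0.7,0,0.45],
    [0,0,3.4,0,1.4,0,0.45],
    [0,0,5.1,0,2.1,0,0.45],
    [0,0,6.8,0,2.9,0,0.45],
    [0,0,8.5,0,2.9,0,0.45],
  ],
)

```text
clock: 5.9
position: [0.5055, -0.0686, 0.1871]
ee_rot: [-1.277, -2.867, -0.002]
force: [0.6, -0.2, -1.1]
width: 0.523
gripper_force: 25.0
```

>>> drive_tool(
  targets=[
    [0,0,1.7,0,0,0,0.45],
    [0,0,3.4,0,0,-0.5,0.45],
    [0,0,5.1,0,0,-1,0.45],
    [0,0,6.8,0.7,0,-1.6,0.45],
    [0,0,8.5,1.3,0,-2.2,0.45],
  ],
)

```text
clock: 6.4
position: [0.5582, -0.0739, 0.0985]
ee_rot: [-0.161, -3.136, -0.0]
force: [0.6, -1.0, -1.2]
width: 0.52
gripper_force: 25.0
```

>>> drive_tool(
  targets=[
    [0,0,0.5,0,0,-0.7,0.45],
    [0,0,0.5,0,0,-1.5,0.45],
    [0,0,0.5,0,0,-1.5,0.45],
    [0,0,0.5,0,0,-1.5,0.45],
  ],
)

```text
clock: 6.8
position: [0.5573, -0.0738, 0.0396]
ee_rot: [-0.099, -3.137, -0.0]
force: [1.0, 1.0, -0.8]
width: 0.522
gripper_force: 25.0
```

```bash
python3 -c "
from h import *
st()"
```

```text
t 6.80 p [557.3 -73.8  39.6] toolx yaw 176.4 tooly yaw 86.4 tilt [-0.003  0.    -1.   ] F [ 1.   1.  -0.8] w 0.52 gf 25.0 q [ 0.19  0.54 -0.22  1.88  0.17  0.74  1.39]
```

>>> drive_tool(
  targets=[
    [0,0,0,0.05,0,-0.6,0.45],
    [0,0,0,0.05,0,-0.9,0.45],
    [0,0,0,0.05,0,-1.08,0.45],
    [0,0,0,0.05,0,-1.08,0.45],
  ],
)

```text
clock: 7.2
position: [0.56, -0.0737, -0.0031]
ee_rot: [-0.097, -3.139, 0.0]
force: [-0.1, 0.2, -1.7]
width: 0.517
gripper_force: 25.0
```

>>> drive_tool(
  targets=[
    [0,0,0,0,0,-0.04,0.45],
    [0,0,0,0,0,-0.04,0.45],
  ],
)

```text
clock: 7.4
position: [0.5608, -0.0737, -0.0039]
ee_rot: [0.096, 3.139, -0.0]
force: [0.0, -0.5, -2.0]
width: 0.518
gripper_force: 25.0
```

>>> drive_tool(
  targets=[
    [0,0,0,0,0,-0.05,0.45],
    [0,0,0,0,0,-0.05,0.45],
    [0,0,0,0,0,-0.05,0.45],
  ],
)

```text
clock: 7.7
position: [0.5603, -0.0737, -0.0065]
ee_rot: [0.096, 3.14, 0.0]
force: [-0.3, -0.5, -0.7]
width: 0.52
gripper_force: 25.0
```

>>> drive_tool(
  targets=[
    [0,0,0,0,0,0,0.62],
    [0,0,0,0,0,0,0.62],
    [0,0,0,0,0,1,0.62],
    [0,0,0,0,0,2.2,0.62],
    [0,0,0,-0.8,-0.5,3.4,0.75],
  ],
)

```text
clock: 8.2
position: [0.5372, -0.0874, 0.1233]
ee_rot: [0.09, 3.136, 0.003]
force: [0.7, -1.0, 0.6]
width: 0.669
gripper_force: 0.0
```

>>> drive_tool(
  targets=[
    [0,0,-1.7,0,-0.8,0.6,0.75],
    [0,0,-3.4,0,-1.6,1,0.75],
    [0,0,-5.1,0,-2.3,1.5,0.75],
    [0,0,-6.8,0,-3,1.5,0.75],
    [0,0,-8.5,0,-3,1.5,0.75],
  ],
)

```text
clock: 8.7
position: [0.5336, -0.2154, 0.1817]
ee_rot: [1.244, 2.882, -0.003]
force: [0.5, 0.9, -0.1]
width: 0.751
gripper_force: 0.0
```

>>> drive_tool(
  targets=[
    [0,0,-1.7,0,0,0,0.75],
    [0,0,-3.4,0,0,0,0.75],
    [0,0,-5.1,0,0,0,0.75],
    [0,0,-6.8,0,0,0,0.75],
    [0,0,-8.5,0,0,0,0.75],
  ],
)

```text
clock: 9.2
position: [0.5341, -0.21, 0.1808]
ee_rot: [2.199, 2.244, 0.0]
force: [-0.1, 0.3, 0.9]
width: 0.753
gripper_force: 0.0
```

>>> drive_tool(
  targets=[
    [0,0,-1.7,0,-0.5,0,0.75],
    [0,0,-2.2,0,-0.5,0,0.75],
    [0,0,-2.2,0,-0.5,0,0.75],
  ],
)

```text
clock: 9.5
position: [0.534, -0.2303, 0.1807]
ee_rot: [2.399, 2.028, -0.0]
force: [0.2, 0.9, 0.2]
width: 0.749
gripper_force: 0.0
```

Run:
```python
from fit import *; from seg import boxes
st(); grab('wrist','w3'); boxes('w3')
H,m=mask('w3','y',(0,0,640,400)); print(H.reshape(-1,2).min(0),H.reshape(-1,2).max(0))
print('wall base',w('w1',528,100,0),w('w1',505,235,0),w('w2',550,110,0))
```

```text
t 9.50 p [ 534.  -230.3  180.7] toolx yaw 80.4 tooly yaw -9.6 tilt [-0. -0. -1.] F [0.2 0.9 0.2] w 0.75 gf 0.0 q [ 0.2   0.38  0.16  1.72 -0.07  1.04  0.22]
px [339. 315.] c 535.1 -383.3 size 27 47 short-side yaw 72.7
px [313. 188.] c 531.2 -239.7 size 31 47 short-side yaw 80.4
px [114.  72.] c 369.3 -99.1 size 12 50 short-side yaw 16.9
px [315.  14.] c 563.5 -82.2 size 26 62 short-side yaw 85.7
[178.   0.] [362.  81.]
wall base [ 0.75617301 -0.30154478  0.        ] [ 0.75075466 -0.48978862  0.        ] [ 0.75188473 -0.1261242   0.        ]
```

>>> drive_tool(
  targets=[
    [0,0,0,-0.13,-0.6,-1,0.75],
    [0,0,0,-0.13,-0.6,-2.2,0.75],
    [0,0,0,-0.13,-0.6,-3.4,0.75],
    [0,0,0,-0.13,-0.6,-3.4,0.75],
  ],
)

```text
clock: 9.95
position: [0.5246, -0.2515, 0.0392]
ee_rot: [-2.388, -2.026, 0.007]
force: [-2.0, 0.9, -0.0]
width: 0.748
gripper_force: 0.0
```

>>> drive_tool(
  targets=[
    [0,0,0,0,0,-0.8,0.75],
    [0,0,0,0,0,-1.35,0.75],
    [0,0,0,0,0,-1.35,0.75],
  ],
)

```text
clock: 10.25
position: [0.5284, -0.2531, -0.0096]
ee_rot: [-2.394, -2.03, 0.001]
force: [-0.5, -0.6, -0.4]
width: 0.75
gripper_force: 0.0
```

>>> drive_tool(
  targets=[
    [0,0,0,0,0,0,0.45],
    [0,0,0,0,0,0,0.45],
    [0,0,0,0,0,0,0.45],
    [0,0,0,0,0,0,0.45],
  ],
  force=25,
)

```text
clock: 10.65
position: [0.5298, -0.2544, -0.0076]
ee_rot: [2.396, 2.029, 0.002]
force: [-1.4, 0.0, 9.8]
width: 0.521
gripper_force: 25.0
```

>>> drive_tool(
  targets=[
    [0,0,0,0,0,1,0.45],
    [0,0,0,0,0.5,2,0.45],
    [0,0,0,-0.4,1.2,3,0.45],
    [0,0,1,-0.7,2,3.9,0.45],
    [0,0,1.9,-0.7,3,4.5,0.45],
  ],
)

```text
clock: 11.15
position: [0.4999, -0.1348, 0.1738]
ee_rot: [2.219, 2.22, 0.001]
force: [2.1, 0.3, -1.5]
width: 0.521
gripper_force: 25.0
```

>>> drive_tool(
  targets=[
    [0,0,0,0,1.2,0.3,0.45],
    [0,0,0,0,2.4,0.6,0.45],
    [0,0,0,0,3.4,0.6,0.45],
    [0,0,0,0,3.4,0.6,0.45],
    [0,0,0,0,3.4,0.6,0.45],
  ],
)

```text
clock: 11.65
position: [0.5008, 0.0027, 0.1952]
ee_rot: [2.218, 2.224, 0.001]
force: [-0.1, -0.6, -1.4]
width: 0.518
gripper_force: 25.0
```

Run:
```python
from fit import *; from seg import boxes
st(); grab('wrist','w4'); boxes('w4',z=.029)
H,m=mask('w4','g',(0,0,640,400)); x,y,w_,h=cv2.boundingRect(H); print(x,y,w_,h); fit('w4','g',(max(x-10,0),max(y-10,0),min(x+w_+10,640),y+h+10),(.16,.108,.016),(.514,.12,.06))
```

```text
t 11.65 p [500.8   2.7 195.2] toolx yaw 90.1 tooly yaw 0.1 tilt [ 0.001 -0.    -1.   ] F [-0.1 -0.6 -1.4] w 0.52 gf 25.0 q [-0.15  0.24  0.04  1.89 -0.01  1.01 -0.1 ]
px [312. 215.] c 501.0 -38.9 size 112 24 short-side yaw -89.9
px [283.  42.] c 471.6 130.4 size 62 47 short-side yaw -82.9
236 0 173 121
w4 g c [511.6 118.3] yaw deg 4.1 1-IoU 0.026
```

>>> drive_tool(
  targets=[
    [0,0,1.7,0,0.7,0,0.45],
    [0,0,3.4,0,1.4,0,0.45],
    [0,0,5.1,0,2.1,0,0.45],
    [0,0,6.8,0,2.95,0,0.45],
    [0,0,8.5,0,2.95,0,0.45],
  ],
)

```text
clock: 12.2
position: [0.5008, 0.1234, 0.1948]
ee_rot: [-1.252, -2.881, -0.003]
force: [-1.1, -0.2, -2.1]
width: 0.521
gripper_force: 25.0
```

>>> drive_tool(
  targets=[
    [0,0,1.7,0,0,0,0.45],
    [0,0,3.4,0,0,-0.3,0.45],
    [0,0,5.1,0,0,-0.8,0.45],
    [0,0,6.8,0.6,0,-1.4,0.45],
    [0,0,8.5,1.2,0,-2.2,0.45],
  ],
)

```text
clock: 12.7
position: [0.5507, 0.118, 0.107]
ee_rot: [0.131, 3.136, -0.0]
force: [1.2, -0.2, -0.6]
width: 0.519
gripper_force: 25.0
```

>>> drive_tool(
  targets=[
    [0,0,1.7,0,0,-0.7,0.45],
    [0,0,1.8,0,0,-1.6,0.45],
    [0,0,1.8,0,0,-1.6,0.45],
    [0,0,1.8,0,0,-1.6,0.45],
  ],
)

```text
clock: 13.1
position: [0.5488, 0.1184, 0.0428]
ee_rot: [0.105, -3.138, 0.001]
force: [0.8, 0.7, -1.2]
width: 0.524
gripper_force: 25.0
```

```bash
python3 -c "
from h import *
st()"
```

```text
t 13.10 p [548.8 118.4  42.8] toolx yaw -176.2 tooly yaw 93.8 tilt [-0.001 -0.001 -1.   ] F [ 0.8  0.7 -1.2] w 0.52 gf 25.0 q [-0.11  0.54 -0.28  1.88  0.21  0.75  1.14]
```

>>> drive_tool(
  targets=[
    [0,0,0,0.04,0.06,-0.6,0.45],
    [0,0,0,0.04,0.06,-0.95,0.45],
    [0,0,0,0.04,0.06,-1.12,0.45],
    [0,0,0,0.04,0.06,-1.15,0.45],
  ],
)

```text
clock: 13.5
position: [0.5504, 0.122, -0.0032]
ee_rot: [0.109, -3.139, 0.001]
force: [0.6, 0.3, -1.5]
width: 0.519
gripper_force: 25.0
```

>>> drive_tool(
  targets=[
    [0,0,0,0,0,-0.04,0.45],
    [0,0,0,0,0,-0.04,0.45],
    [0,0,0,0,0,-0.04,0.45],
  ],
)

```text
clock: 13.8
position: [0.5509, 0.1224, -0.0043]
ee_rot: [-0.109, 3.139, 0.0]
force: [-0.4, 0.3, -1.4]
width: 0.518
gripper_force: 25.0
```

>>> drive_tool(
  targets=[
    [0,0,0,0,0,-0.05,0.45],
    [0,0,0,0,0,-0.05,0.45],
    [0,0,0,0,0,-0.05,0.45],
  ],
)

```text
clock: 14.1
position: [0.5512, 0.1224, -0.005]
ee_rot: [-0.109, 3.138, -0.0]
force: [-5.4, -2.2, 17.3]
width: 0.518
gripper_force: 25.0
```

>>> drive_tool(
  targets=[
    [0,0,0,0,0,0.04,0.62],
    [0,0,0,0,0,0.04,0.62],
    [0,0,0,0,0,1,0.62],
    [0,0,0,0,0,2.2,0.62],
    [0,0,0,-1,-0.3,3.3,0.75],
  ],
)

```text
clock: 14.6
position: [0.5212, 0.1141, 0.1199]
ee_rot: [-0.109, 3.135, 0.004]
force: [0.5, 0.1, 1.0]
width: 0.674
gripper_force: 0.0
```

>>> drive_tool(
  targets=[
    [0,0,-1.7,0,-1.1,0.7,0.75],
    [0,0,-3.4,0,-2.2,1.4,0.75],
    [0,0,-5.1,0,-3.3,1.5,0.75],
    [0,0,-6.8,0,-4.4,1.5,0.75],
    [0,0,-8.5,0,-5.5,1.5,0.75],
  ],
)

```text
clock: 15.1
position: [0.5175, -0.1094, 0.1781]
ee_rot: [1.044, 2.961, 0.0]
force: [0.3, 0.1, -0.1]
width: 0.75
gripper_force: 0.0
```

>>> drive_tool(
  targets=[
    [0,0,-1.7,0,-1.1,0,0.75],
    [0,0,-3.4,0,-2.2,0,0.75],
    [0,0,-5.1,0,-3.3,0,0.75],
    [0,0,-6.8,0,-4.4,0,0.75],
    [0,0,-8.5,0,-5,0,0.75],
  ],
)

```text
clock: 15.6
position: [0.5164, -0.3121, 0.1774]
ee_rot: [2.051, 2.378, -0.003]
force: [0.7, -0.6, 0.4]
width: 0.749
gripper_force: 0.0
```

>>> drive_tool(
  targets=[
    [0,0,-1.7,0.4,-1,0,0.75],
    [0,0,-3.4,0.7,-1.4,0,0.75],
    [0,0,-5.1,0.7,-1.4,0,0.75],
    [0,0,-5.3,0.7,-1.4,0,0.75],
    [0,0,-5.3,0.7,-1.4,0,0.75],
  ],
)

```text
clock: 16.1
position: [0.5454, -0.363, 0.1771]
ee_rot: [-2.529, -1.862, 0.0]
force: [-0.2, -0.1, 0.3]
width: 0.748
gripper_force: 0.0
```

```bash
python3 -c "
from h import *
st()"
```

```text
t 16.10 p [ 545.4 -363.   177.1] toolx yaw 72.7 tooly yaw -17.3 tilt [-0.001  0.    -1.   ] F [-0.2 -0.1  0.3] w 0.75 gf 0.0 q [ 0.34  0.51  0.26  1.54 -0.14  1.11  0.33]
```

>>> drive_tool(
  targets=[
    [0,0,0,-0.12,-0.1,-1.2,0.75],
    [0,0,0,-0.12,-0.1,-2.4,0.75],
    [0,0,0,-0.12,-0.1,-3.3,0.75],
    [0,0,0,-0.12,-0.1,-3.3,0.75],
  ],
)

```text
clock: 16.5
position: [0.5374, -0.3645, 0.0406]
ee_rot: [-2.523, -1.858, 0.005]
force: [-0.3, 0.8, -1.1]
width: 0.75
gripper_force: 0.0
```

>>> drive_tool(
  targets=[
    [0,0,0,0,0,-0.8,0.75],
    [0,0,0,0,0,-1.32,0.75],
    [0,0,0,0,0,-1.32,0.75],
  ],
)

```text
clock: 16.8
position: [0.5401, -0.3666, -0.0079]
ee_rot: [-2.529, -1.859, 0.001]
force: [0.2, 0.8, 0.6]
width: 0.75
gripper_force: 0.0
```

>>> drive_tool(
  targets=[
    [0,0,0,0,0,0,0.45],
    [0,0,0,0,0,0,0.45],
    [0,0,0,0,0,0,0.45],
    [0,0,0,0,0,0,0.45],
  ],
  force=25,
)

```text
clock: 17.2
position: [0.5415, -0.3681, -0.0057]
ee_rot: [2.532, 1.857, 0.001]
force: [-2.1, 1.0, 8.9]
width: 0.516
gripper_force: 25.0
```

>>> drive_tool(
  targets=[
    [0,0,0,0,0,1,0.45],
    [0,0,0,0,0.3,2.1,0.45],
    [0,0,0,-0.4,0.9,3,0.45],
    [0,0,1,-0.8,1.6,3.7,0.45],
    [0,0,2,-1,2.5,4.3,0.45],
  ],
)

```text
clock: 17.7
position: [0.4994, -0.2683, 0.1668]
ee_rot: [2.36, 2.071, -0.0]
force: [-0.1, 0.8, -1.5]
width: 0.517
gripper_force: 25.0
```

>>> drive_tool(
  targets=[
    [0,0,1,0,1.2,0.3,0.45],
    [0,0,1.5,0,2.4,0.7,0.45],
    [0,0,1.5,0,3.6,0.7,0.45],
    [0,0,1.5,0,4.8,0.7,0.45],
    [0,0,1.5,0,6,0.7,0.45],
  ],
)

```text
clock: 18.2
position: [0.5005, -0.0258, 0.1935]
ee_rot: [2.221, 2.22, 0.002]
force: [1.0, -0.3, -2.3]
width: 0.516
gripper_force: 25.0
```

>>> drive_tool(
  targets=[
    [0,0,0,0,1.2,0,0.45],
    [0,0,0,0,2.4,0,0.45],
    [0,0,0,0,3.6,0,0.45],
    [0,0,0,0,4.8,0,0.45],
    [0,0,0,0,5.3,0,0.45],
  ],
)

```text
clock: 18.7
position: [0.4997, 0.1901, 0.1932]
ee_rot: [-2.214, -2.227, -0.003]
force: [0.2, -0.6, -1.1]
width: 0.523
gripper_force: 25.0
```

>>> drive_tool(
  targets=[
    [0,0,0,0,0,0,0.45],
    [0,0,0,0,0,0,0.45],
  ],
)

```text
clock: 18.9
position: [0.5006, 0.1841, 0.1928]
ee_rot: [2.22, 2.222, -0.0]
force: [0.2, -0.1, -0.9]
width: 0.517
gripper_force: 25.0
```

Run:
```python
from fit import *; from seg import boxes
st(); grab('wrist','w5'); boxes('w5',z=.029)
H,m=mask('w5','b',(0,0,640,400)); x,y,w_,h=cv2.boundingRect(H); print(x,y,w_,h); fit('w5','b',(max(x-10,0),max(y-10,0),min(x+w_+10,640),y+h+10),(.16,.108,.016),(.52,.31,-.08))
```

```text
t 18.90 p [500.6 184.1 192.8] toolx yaw 90.0 tooly yaw 0.0 tilt [ 0.    -0.001 -1.   ] F [ 0.2 -0.1 -0.9] w 0.52 gf 25.0 q [-0.44  0.3  -0.02  1.81  0.01  1.03 -0.46]
px [333. 215.] c 517.2 144.9 size 38 142 short-side yaw 82.9
px [295.  27.] c 483.2 325.0 size 50 61 short-side yaw 82.8
242 0 183 105
w5 b c [519.5 319. ] yaw deg -7.0 1-IoU 0.023
```

>>> drive_tool(
  targets=[
    [0,0,1.7,0,0.8,0,0.45],
    [0,0,3.4,0,1.6,0,0.45],
    [0,0,5.1,0,2.4,0,0.45],
    [0,0,6.8,0,3.25,0,0.45],
    [0,0,8.5,0,3.25,0,0.45],
  ],
)

```text
clock: 19.45
position: [0.5, 0.3183, 0.1927]
ee_rot: [-1.251, -2.88, -0.004]
force: [0.5, 0.5, -1.7]
width: 0.52
gripper_force: 25.0
```

>>> drive_tool(
  targets=[
    [0,0,1.7,0,0,0,0.45],
    [0,0,3.4,0,0,-0.3,0.45],
    [0,0,5.1,0.2,0,-0.8,0.45],
    [0,0,6.8,0.8,0,-1.4,0.45],
    [0,0,8.1,1.4,0,-2.2,0.45],
  ],
)

```text
clock: 19.95
position: [0.5591, 0.3128, 0.1053]
ee_rot: [0.186, 3.133, 0.001]
force: [0.3, 0.1, -1.6]
width: 0.522
gripper_force: 25.0
```

>>> drive_tool(
  targets=[
    [0,0,0,0,0,-0.7,0.45],
    [0,0,0,0,0,-1.5,0.45],
    [0,0,0,0,0,-1.5,0.45],
    [0,0,0,0,0,-1.5,0.45],
  ],
)

```text
clock: 20.35
position: [0.5572, 0.3129, 0.045]
ee_rot: [-0.194, -3.135, 0.002]
force: [0.1, 0.9, -1.2]
width: 0.52
gripper_force: 25.0
```

```bash
python3 -c "
from h import *
st()"
```

```text
t 20.35 p [557.2 312.9  45. ] toolx yaw 172.9 tooly yaw 82.9 tilt [-0.    -0.001 -1.   ] F [ 0.1  0.9 -1.2] w 0.52 gf 25.0 q [-0.39  0.64 -0.31  1.68  0.24  0.86  0.64]
```

>>> drive_tool(
  targets=[
    [0,0,0,0.03,0.03,-0.6,0.45],
    [0,0,0,0.03,0.03,-0.95,0.45],
    [0,0,0,0.03,0.03,-1.12,0.45],
    [0,0,0,0.03,0.03,-1.15,0.45],
  ],
)

```text
clock: 20.75
position: [0.5578, 0.3153, -0.0014]
ee_rot: [-0.192, -3.135, 0.001]
force: [-0.1, -0.2, -2.0]
width: 0.52
gripper_force: 25.0
```

>>> drive_tool(
  targets=[
    [0,0,0,0,0,-0.04,0.45],
    [0,0,0,0,0,-0.04,0.45],
    [0,0,0,0,0,-0.04,0.45],
  ],
)

```text
clock: 21.05
position: [0.5583, 0.3159, -0.0024]
ee_rot: [0.192, 3.135, 0.001]
force: [-0.4, 0.1, -1.1]
width: 0.519
gripper_force: 25.0
```

>>> drive_tool(
  targets=[
    [0,0,0,0,0,-0.04,0.45],
    [0,0,0,0,0,-0.04,0.45],
    [0,0,0,0,0,-0.04,0.45],
  ],
)

```text
clock: 21.35
position: [0.5584, 0.316, -0.0027]
ee_rot: [0.192, 3.134, 0.001]
force: [-4.5, -3.1, 12.7]
width: 0.522
gripper_force: 25.0
```

>>> drive_tool(
  targets=[
    [0,0,0,0,0,0.03,0.62],
    [0,0,0,0,0,0.03,0.62],
    [0,0,0,0,0,1,0.62],
    [0,0,0,0,0,2.2,0.62],
    [0,0,0,-1,-0.3,3.3,0.75],
  ],
)

```text
clock: 21.85
position: [0.5286, 0.3068, 0.1221]
ee_rot: [0.195, 3.132, 0.005]
force: [0.5, -0.1, 1.6]
width: 0.67
gripper_force: 0.0
```

>>> drive_tool(
  targets=[
    [0,0,-1,0,-1.1,0.7,0.75],
    [0,0,-2,-0.2,-2.2,1.4,0.75],
    [0,0,-3,-0.4,-3.4,1.5,0.75],
    [0,0,-4,-0.6,-4.6,1.5,0.75],
    [0,0,-5,-0.8,-5.8,1.5,0.75],
  ],
)

```text
clock: 22.35
position: [0.4929, 0.0726, 0.1803]
ee_rot: [0.871, 3.017, 0.001]
force: [0.6, -1.2, -0.0]
width: 0.748
gripper_force: 0.0
```

>>> drive_tool(
  targets=[
    [0,0,-1,0,-1.2,0,0.75],
    [0,0,-2,-0.2,-2.4,0,0.75],
    [0,0,-3,-0.4,-3.6,0,0.75],
    [0,0,-4,-0.6,-4.8,0,0.75],
    [0,0,-5,-0.8,-6,0,0.75],
  ],
)

```text
clock: 22.85
position: [0.4606, -0.1676, 0.18]
ee_rot: [1.503, 2.757, 0.001]
force: [0.1, -0.4, 0.7]
width: 0.749
gripper_force: 0.0
```

>>> drive_tool(
  targets=[
    [0,0,-1,-0.2,-1.2,0,0.75],
    [0,0,-1.2,-0.5,-2.4,0,0.75],
    [0,0,-1.2,-0.8,-3.6,0,0.75],
    [0,0,-1.2,-0.8,-4.6,0,0.75],
    [0,0,-1.2,-0.8,-4.6,0,0.75],
  ],
)

```text
clock: 23.35
position: [0.4272, -0.3562, 0.1797]
ee_rot: [1.651, 2.671, -0.005]
force: [-0.8, 0.2, -0.5]
width: 0.752
gripper_force: 0.0
```

```bash
python3 -c "
from h import *
st()"
```

```text
t 23.35 p [ 427.2 -356.2  179.7] toolx yaw 116.6 tooly yaw 26.6 tilt [-0.    -0.003 -1.   ] F [-0.8  0.2 -0.5] w 0.75 gf 0.0 q [ 0.53  0.34  0.09  1.78 -0.03  1.01  1.1 ]
```

>>> drive_tool(
  targets=[
    [0,0,0,-0.18,-0.7,-1,0.75],
    [0,0,0,-0.18,-0.7,-2.2,0.75],
    [0,0,0,-0.18,-0.7,-3.3,0.75],
    [0,0,0,-0.18,-0.7,-3.3,0.75],
    [0,0,0,-0.18,-0.7,-3.3,0.75],
  ],
)

```text
clock: 23.85
position: [0.4221, -0.3771, 0.0481]
ee_rot: [-1.64, -2.678, -0.001]
force: [0.7, -0.9, 1.0]
width: 0.746
gripper_force: 0.0
```

>>> drive_tool(
  targets=[
    [0,0,0,-0.05,-0.19,-0.5,0.75],
    [0,0,0,-0.05,-0.19,-1,0.75],
    [0,0,0,-0.05,-0.19,-1.4,0.75],
    [0,0,0,-0.05,-0.19,-1.4,0.75],
  ],
)

```text
clock: 24.25
position: [0.4208, -0.3854, -0.0072]
ee_rot: [1.64, 2.678, 0.0]
force: [-0.5, 0.8, -0.8]
width: 0.752
gripper_force: 0.0
```

>>> drive_tool(
  targets=[
    [0,0,0,0,0,0,0.45],
    [0,0,0,0,0,0,0.45],
    [0,0,0,0,0,0,0.45],
    [0,0,0,0,0,0,0.45],
  ],
  force=25,
)

```text
clock: 24.65
position: [0.4206, -0.3859, -0.007]
ee_rot: [1.641, 2.677, -0.0]
force: [-1.5, 1.2, 9.4]
width: 0.522
gripper_force: 25.0
```

>>> drive_tool(
  targets=[
    [0,0,0,0,0,1,0.45],
    [0,0,0,0,0.3,2.1,0.45],
    [0,0,1.5,0,0.9,3,0.45],
    [0,0,3,0.3,1.8,3.7,0.45],
    [0,0,4.5,0.6,2.8,4,0.45],
  ],
)

```text
clock: 25.15
position: [0.4449, -0.2738, 0.155]
ee_rot: [1.081, 2.944, -0.002]
force: [1.3, 0.0, -1.4]
width: 0.52
gripper_force: 25.0
```

>>> drive_tool(
  targets=[
    [0,0,1.5,0.2,1,0,0.45],
    [0,0,3,0.4,2.1,0,0.45],
    [0,0,4.5,0.6,3.2,0,0.45],
    [0,0,6,0.8,4.3,0,0.45],
    [0,0,7.4,0.9,5.1,0,0.45],
  ],
)

```text
clock: 25.65
position: [0.4801, -0.0662, 0.1522]
ee_rot: [0.084, 3.14, 0.001]
force: [0.0, -0.2, -1.5]
width: 0.517
gripper_force: 25.0
```

>>> drive_tool(
  targets=[
    [0,0,0,0,0,-1,0.45],
    [0,0,0,0,0,-2,0.45],
    [0,0,0,0,0,-2.7,0.45],
    [0,0,0,0,0,-2.7,0.45],
    [0,0,0,0,0,-2.7,0.45],
  ],
)

```text
clock: 26.15
position: [0.4799, -0.0693, 0.0442]
ee_rot: [-0.096, -3.14, -0.0]
force: [0.2, -0.8, -1.4]
width: 0.519
gripper_force: 25.0
```

```bash
python3 -c "
from h import *
st()"
```

```text
t 26.15 p [479.9 -69.3  44.2] toolx yaw 176.5 tooly yaw 86.5 tilt [-0.001  0.    -1.   ] F [ 0.2 -0.8 -1.4] w 0.52 gf 25.0 q [ 0.21  0.43 -0.22  2.07  0.15  0.65  1.39]
```

>>> drive_tool(
  targets=[
    [0,0,0,0.04,0.02,-0.6,0.45],
    [0,0,0,0.04,0.02,-0.95,0.45],
    [0,0,0,0.04,0.02,-1.13,0.45],
    [0,0,0,0.04,0.02,-1.15,0.45],
  ],
)

```text
clock: 26.55
position: [0.4821, -0.0687, -0.0016]
ee_rot: [0.096, 3.139, -0.0]
force: [-1.0, 0.2, -1.4]
width: 0.522
gripper_force: 25.0
```

>>> drive_tool(
  targets=[
    [0,0,0,0,0,-0.04,0.45],
    [0,0,0,0,0,-0.04,0.45],
    [0,0,0,0,0,-0.04,0.45],
  ],
)

```text
clock: 26.85
position: [0.4819, -0.0686, -0.0033]
ee_rot: [0.096, 3.139, -0.0]
force: [-0.2, 0.5, -1.1]
width: 0.521
gripper_force: 25.0
```

>>> drive_tool(
  targets=[
    [0,0,0,0,0,-0.04,0.45],
    [0,0,0,0,0,-0.04,0.45],
    [0,0,0,0,0,-0.04,0.45],
  ],
)

```text
clock: 27.15
position: [0.4821, -0.0686, -0.0043]
ee_rot: [0.096, 3.139, -0.001]
force: [-3.7, -0.1, 15.0]
width: 0.519
gripper_force: 25.0
```

>>> drive_tool(
  targets=[
    [0,0,0,0,0,0.03,0.62],
    [0,0,0,0,0,0.03,0.62],
    [0,0,0,0,0,1,0.62],
    [0,0,0,0,0,2.2,0.62],
    [0,0,0,0,-0.3,3.4,0.75],
  ],
)

```text
clock: 27.65
position: [0.4809, -0.0789, 0.1318]
ee_rot: [-0.092, -3.139, -0.002]
force: [1.0, 0.1, -0.8]
width: 0.667
gripper_force: 0.0
```

>>> drive_tool(
  targets=[
    [0,0,-1.7,0,-0.5,1,0.75],
    [0,0,-3.4,0.2,-1,2,0.75],
    [0,0,-5.1,0.4,-1.5,3,0.75],
    [0,0,-6.8,0.4,-2.3,3.8,0.75],
    [0,0,-8.5,0.4,-2.6,4.2,0.75],
  ],
)

```text
clock: 28.15
position: [0.4981, -0.1881, 0.3016]
ee_rot: [1.239, 2.882, -0.001]
force: [-0.2, -0.7, 0.2]
width: 0.752
gripper_force: 0.0
```

>>> drive_tool(
  targets=[
    [0,0,-1.7,0,0,0,0.75],
    [0,0,-3.4,0,0,0,0.75],
    [0,0,-5.1,0,0,0,0.75],
    [0,0,-6.8,0,0,0,0.75],
    [0,0,-8.5,0,0,0,0.75],
  ],
)

```text
clock: 28.65
position: [0.4973, -0.1845, 0.2983]
ee_rot: [-2.199, -2.243, 0.0]
force: [1.1, -0.5, -0.3]
width: 0.747
gripper_force: 0.0
```

>>> drive_tool(
  targets=[
    [0,0,-0.3,0,0,0,0.75],
    [0,0,-0.3,0,0,0,0.75],
  ],
)

```text
clock: 28.85
position: [0.4974, -0.1844, 0.2983]
ee_rot: [-2.218, -2.225, 0.0]
force: [0.2, 0.8, 0.7]
width: 0.75
gripper_force: 0.0
```

```bash
cat > chk.py <<'E'
import sys; from fit import *
f=sys.argv[1]; st(); grab('wrist',f)
from seg import boxes; boxes(f,z=.029)
for col,x in zip('ygb',[(.5207,-.071,-.065),(.5116,.1183,.07),(.5195,.319,-.12)]):
    u,v=proj(f,[x[0],x[1],.016]); 
    if not(30<v<230): continue
    win=(int(max(u-150,0)),int(max(v-100,0)),int(min(u+150,640)),int(v+90))
    q=fit(f,col,win,(.16,.108,.016),x)
    u,v=proj(f,[q[0],q[1],.03]).astype(int); print(col,u,v)
E
python3 chk.py w6
```

```text
t 28.85 p [ 497.4 -184.4  298.3] toolx yaw 90.2 tooly yaw 0.2 tilt [-0.  0. -1.] F [0.2 0.8 0.7] w 0.75 gf 0.0 q [ 0.23  0.21  0.03  1.66 -0.01  1.27  0.26]
px [369.  70.] c 564.1 -72.3 size 47 62 short-side yaw 86.6
px [302.  65.] c 481.9 -66.9 size 47 62 short-side yaw 86.4
w6 y c [520.7 -70.7] yaw deg -3.5 1-IoU 0.040
y 333 68
```

>>> drive_tool(
  targets=[
    [0,0,0,0,1.2,0,0.75],
    [0,0,0,0,2.4,0,0.75],
    [0,0,0,0,3.6,0,0.75],
    [0,0,0,0,4.6,0,0.75],
    [0,0,0,0,4.6,0,0.75],
  ],
)

```text
clock: 29.4
position: [0.4971, 0.0061, 0.2986]
ee_rot: [-2.207, -2.234, -0.003]
force: [0.4, -0.2, -0.7]
width: 0.755
gripper_force: 0.0
```

>>> drive_tool(
  targets=[
    [0,0,0,0,0,0,0.75],
    [0,0,0,0,0,0,0.75],
  ],
)

```text
clock: 29.6
position: [0.4975, -0.0018, 0.2984]
ee_rot: [2.221, 2.221, -0.001]
force: [-0.1, -1.0, 0.3]
width: 0.754
gripper_force: 0.0
```

```bash
python3 chk.py w7
```

```text
t 29.60 p [497.5  -1.8 298.4] toolx yaw 90.0 tooly yaw -0.0 tilt [-0.    -0.001 -1.   ] F [-0.1 -1.   0.3] w 0.75 gf 0.0 q [-0.02  0.16 -0.1   1.72  0.02  1.26 -0.12]
px [364. 213.] c 564.0 -72.1 size 47 61 short-side yaw 86.4
px [361.  58.] c 554.2 124.2 size 61 47 short-side yaw -85.9
px [293.  52.] c 471.6 130.3 size 61 47 short-side yaw -82.9
w7 y c [520.5 -71.1] yaw deg -3.8 1-IoU 0.029
y 331 212
w7 g c [511.2 118.2] yaw deg 4.2 1-IoU 0.024
g 325 63
```

>>> drive_tool(
  targets=[
    [0,0,0,0,1.2,0,0.75],
    [0,0,0,0,2.4,0,0.75],
    [0,0,0,0,3.6,0,0.75],
    [0,0,0,0,4.8,0,0.75],
    [0,0,0,0,4.8,0,0.75],
  ],
)

```text
clock: 30.15
position: [0.4963, 0.1979, 0.2982]
ee_rot: [-2.21, -2.228, -0.003]
force: [-0.0, -0.3, 0.4]
width: 0.751
gripper_force: 0.0
```

>>> drive_tool(
  targets=[
    [0,0,0,0,0,0,0.75],
    [0,0,0,0,0,0,0.75],
  ],
)

```text
clock: 30.35
position: [0.4981, 0.1892, 0.2983]
ee_rot: [2.224, 2.218, -0.001]
force: [-1.0, -0.6, -0.2]
width: 0.752
gripper_force: 0.0
```

```bash
python3 chk.py w8
```

```text
t 30.35 p [498.1 189.2 298.3] toolx yaw 89.8 tooly yaw -0.2 tilt [ 0.    -0.001 -1.   ] F [-1.  -0.6 -0.2] w 0.75 gf 0.0 q [-0.29  0.23 -0.22  1.63  0.05  1.28 -0.52]
px [359. 328.] c 564.3 -62.9 size 28 62 short-side yaw 89.6
px [304. 327.] c 482.3 -59.9 size 33 62 short-side yaw 89.9
px [356. 208.] c 554.1 124.4 size 60 47 short-side yaw -85.9
px [365.  55.] c 560.3 317.4 size 47 62 short-side yaw 82.7
px [301.  50.] c 483.1 323.4 size 47 61 short-side yaw 82.3
w8 g c [511.3 117.5] yaw deg 4.2 1-IoU 0.021
g 324 214
w8 b c [519.8 318.7] yaw deg -6.9 1-IoU 0.028
b 331 54
```

```bash
python3 -c "
from h import *
print(arm.sign_off())"
```

```text
the job is handed in; nothing more can be done
None
```

All six boxes are dealt, two per tray: I placed the last four in the order yellow, green, blue, yellow. The final wrist views show each lying flat in its own compartment and the two already-dealt boxes not moved, and I handed the job in after about 30 s of robot time.

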